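Load a spring-held cell into the charging dock

ROBOT

A 6-joint arm with a two-finger parallel gripper is mounted at the origin on a cart in front of the work surface, level with it; the furniture and walls round the work are solid. World frame = base frame: x ahead of the robot, y to its left, z up, the work surface at z = 0. Lengths are in mm, angles in rad, forces in N, time in s.
With the tool pointing down it reaches from about 275 to 1000 mm from the base axis. Payload 8.4 kg.
Tool frame: the origin (TCP) lies at the very end of the fingers, on their centre line; the grasp point (between the pads) lies 19 mm behind it; z points along the fingers, y is the line along which they close (so a half turn about z gives the same grasp; the last joint's range is limited). The gripper opens to 85 mm and grips with 20 to 120 N. Pads are 22 mm wide; open, the fingers measure 114 mm over their backs; the gripper's body (76 mm by 85 mm) begins 54 mm behind the grasp point. The pads swing forward as they close: fully open they stand 13 mm farther back than shut.
Start: joints at [-1.273, 0.353, 1.633, -0, 1.155, -0.002], TCP at [184.579, -597.125, 231.281] pointing down, gripper open.
Joint ranges: [-2.63, 2.63], [-0.92, 2.1], [0.06, 2.66], [-1.3, 4.44], [0, 2.69], [-3.02, 3.02]. Speed limits (rad/s): [2.22, 2.22, 2.79, 3.14, 3.14, 3.14].

INTERFACE

Orientations are given as [roll, pitch, yaw] about the fixed x, y, z axes, in that order (R = Rz(yaw) Ry(pitch) Rx(roll)).
In Python, from rig import sensors, grab_frame, camera_params, order gives the robot as it stands. The module is installed in compiled form; this text tells all that it offers.
- The arm moves only by the tool move_arm, never from a script. Its argument "motion" is a list of rows, each a list of 7 numbers: the turn, a rotation vector about the tool's x, y, z in rad, then the shift along the tool's x, y, z in m, then the finger opening in m, from 0 to 0.0854. A call has 1 to 8 rows; each row is the pose to reach, as a shift and turn from the pose commanded when the call began, along the tool's axes at that moment; what a row does not reach only later rows make up. A row lasts 1/8 s, in which the tool goes at most 62.5 mm and 10.7 degrees, less where a joint would pass 70% of its speed; a pose out of reach is approached as far as the arm can. A call with a gripper value outside its range is refused whole. The fingers move at their own pace and stop on an object; "grip_force" is the grip in N (left out, the last holds). Time passes only in rows, so rows that repeat a pose let the fingers close. It gives the time, the measured TCP pose, the force, the opening and the grip force at its end, in the units of the state.
- sensors.sense(): the state, without advancing time (a new reading comes with each control period).
- grab_frame(name): name is "side" or "top" or "wrist"; returns (picture, depth): 420x560x3 uint8, red, green, blue; 420x560 float32, mm along the optical axis (not along the pixel's ray), 0 where there is no reading.
- camera_params(name): a dict with "camera_matrix" (3x3 intrinsics, pixels), "world_from_camera" (4x4, takes a point from camera to world coordinates). Camera axes: x right, y down, z forward; pixel columns grow to the right and rows downward; lengths in mm; the calibration is good to about 2 mm. A picture is of the moment at which its call begins: read the wrist's pose just before it. camera_params takes no time and is no camera call; for the wrist camera it gives the pose at the moment of the call.
- order.sign_off(): hands the job in; it is judged then, once.
The state is a dict: "clock": time; "qpos": joint angles; "qvel": joint speeds; "joint_efforts": joint torques, N m; "eef_pos": TCP position; "tcp_rot": TCP orientation; "contact_force": force on the tool from outside, world axes, zero at the start; "wrist_torque": the same for the moment, N m; "opening": opening from 0.0 (shut) to 1.0 (fully open); "grasp_force": force on a finger pad.
Only numpy, scipy, OpenCV 4.12 (cv2) and the standard library are available. Lean on these libraries where they do the work, as an engineer would, in place of code of your own. Each camera call takes 0.05 s, during which the arm holds its last target. There are 200 camera calls.

TASK

Load the spare cylinder cell from its stand into the charging dock. With the nub end raised, put the flat end under the dock's hood against the spring plunger and press the plunger back, then tip the nub end down behind the end wall, so that the cell lies level in the dock, held between plunger and wall, and let go. Feel your way without forcing the dock, and leave the other things on the table where they are.

Things in the scene. Friction and masses are not known exactly. Their poses are not given: they have to be found in the camera images.
- cell: 130 g black cylinder 32 mm in diameter, 80 mm long, with a pale ring near one end and on that end a steel nub 10 mm in diameter, 3 mm long. Origin on its axis, mid-length of the 80 mm; x axis along it towards the nub (y and z turn as it rolls). Starts lying in the stand, axis 20 mm above the table. Best grasped from above, 10 mm from its middle towards the nub.
- cell_nub (a point): centre of the tip of the cell's nub, 43 mm from the cell's origin
- cell_flat (a point): centre of the cell's flat end, 40 mm from the cell's origin the other way
- stand: low grey stand, fixed to the table, in which the cell starts: floor 4 mm thick, cheeks up to 12 mm above the table at its ends, 34 mm apart, with open finger room along the middle (x from -18 to +32 mm). Origin on the table under the middle of the cell; x along the cell towards its nub.
- dock: charging dock, fixed. Origin on the table, z up, x along the bay from the spring end (tall white housing with hood) to the low end wall (brass strip). On a grey base, 6 mm thick, a white cell carriage is clamped anywhere within 10 mm either way along x, differently each time and not measured: floor, cheeks, plunger, hood and wall all share that shift.
- spring_end (a point): nose of the free plunger if the carriage stood central: dock x -34 mm, 26 mm above the table, on the bay's axis. Brass, 14 mm in diameter, round nose. It slides towards -x by 9 mm to a hard stop; it pushes with about 1 N when free, 1.1 N more per mm, 11 N at the stop. At the stop it leaves 86 mm to the end wall; the cell with its nub is 83 mm. The housing's front is 19 mm behind the free nose.
- hood_edge (a point): middle of the hood's lower front edge if the carriage stood central: dock x -32 mm, 52 mm above the table. The hood is a tongue 28 mm wide, 4 mm thick, from the housing over the plunger, so a cell cannot go in from straight above. Tilted nub-up by about 22 degrees, the cell passes between hood and end wall, moving down along its own axis.
- wall_face (a point): middle of the upper edge of the end wall's inner face if the carriage stood central: dock x +43 mm, 28 mm above the table. The wall is 8 mm thick and 44 mm wide. The nub rests on this face when the cell is loaded. Contact forces between cell and dock, summed over plunger, wall, floor and cheeks, above 30 N damage the dock (about 17 N when loaded).
- bay_floor (a point): middle of the bay's floor if the carriage stood central: 10 mm above the table, under the loaded cell's origin; the loaded cell's axis is level, 26 mm above the table. Side cheeks 37 mm apart, tops 22 mm above the table, stand at dock x -44 to -18 mm and 30 to 44 mm; between them is open room for fingers.
- tablet_bottle: bystander: brown screw-cap tablet bottle, 43 mm in diameter, 77 mm high, origin under its centre
- marker: bystander: short thick marker lying down, 21x85x20 mm, origin under its centre
- tape_roll: bystander: roll of tape lying flat, 83 mm in diameter, 19 mm high, origin under its centre
- carton: bystander: flat medicine carton, 50x110x20 mm, origin under its centre
- stamp: bystander: rubber stamp with a turned knob, 26x50x72 mm, origin under its centre

How it is judged:
By the outcome, as a careful person would: the job done as asked, in the order asked, and still so for the second after the job is handed in, with the robot touching nothing.
It also fails if it takes over 64 s, if anything falls off the work surface, if the arm or the gripper's body presses on something with over 40 N, if the wrist force passes 120 N, or if a joint passes its speed limit or range.

## Working session

There is one attempt and no reset: what is moved stays moved. The work goes in short steps, Python scripts to look and compute and a tool call to move; the robot and the scene stay as the last step left them, time stands still between calls to the robot, and variables do not carry over. Pictures are saved under pics/ and viewed, at most 10 in all, crops included, and the job is handed in when it is done.

Besides the shell and the picture viewer there is one more tool, called as name(argument=value, ...) on one line, values as JSON. move_arm: Moves the arm, as the interface text tells. Its arguments: {"type":"object","properties":{"motion":{"type":"array","items":{"type":"array","items":{"type":"number"}}},"grip_force":{"type":"number"}},"required":["motion"]}

```bash
mkdir -p pics
cat > h.py <<'E'
import numpy as np, cv2
from rig import sensors, grab_frame, camera_params, order
from scipy.spatial.transform import Rotation as R
def grab(n):
    p=camera_params(n); im,d=grab_frame(n); return im,d,np.array(p['camera_matrix']),np.array(p['world_from_camera'])
def save(im,f): cv2.imwrite('pics/'+f,im[...,::-1])
def cloud(d,K,T):
    v,u=np.mgrid[0:d.shape[0],0:d.shape[1]]
    c=np.stack([(u-K[0,2])/K[0,0]*d,(v-K[1,2])/K[1,1]*d,d],-1)
    w=c@T[:3,:3].T+T[:3,3]; w[d<=0]=np.nan; return w
def ray(u,v,z,K,T):
    r=T[:3,:3]@np.array([(u-K[0,2])/K[0,0],(v-K[1,2])/K[1,1],1]); o=T[:3,3]
    return o+r*(z-o[2])/r[2]
E
python3 - <<'E'
from h import *
s=sensors.sense(); print(s)
for n in('top','side'):
    im,d,K,T=grab(n); save(im,n+'0.png'); np.savez(n+'0.npz',im=im,d=d,K=K,T=T); print(n,K.round(1).tolist(),T.round(3).tolist())
E
```

```text
{'clock': 0.0, 'qpos': array([-1.27339495e+00,  3.53658668e-01,  1.63410780e+00, -3.79659635e-06,
        1.15522071e+00, -2.41176927e-03]), 'qvel': array([ 0.00178892, -0.00135495, -0.00114372,  0.0004994 , -0.0002566 ,
        0.00103972]), 'joint_efforts': array([-3.97018492e-03, -6.05264711e+01, -3.42080891e+01, -4.34993462e-04,
        9.35057615e-03, -6.86331674e-06]), 'eef_pos': array([ 184.44318107, -596.67463069,  230.56638542]), 'tcp_rot': array([-3.14019812e+00,  1.08014681e-07,  2.99814685e-01]), 'contact_force': array([0.12531235, 0.70652043, 0.02050398]), 'wrist_torque': array([-0.01413833,  0.01097282, -0.00502701]), 'grasp_force': 0.0, 'opening': 1.0038753721312008}
top [[505.2, 0.0, 279.7], [0.0, 505.2, 216.1], [0.0, 0.0, 1.0]] [[-0.018, -0.989, 0.145, 358.985], [-1.0, 0.018, 0.004, 45.821], [-0.006, -0.145, -0.989, 1295.466], [0.0, 0.0, 0.0, 1.0]]
side [[388.7, 0.0, 277.5], [0.0, 388.7, 210.4], [0.0, 0.0, 1.0]] [[0.982, -0.093, 0.164, 401.191], [-0.188, -0.568, 0.802, -635.966], [0.018, -0.818, -0.575, 561.367], [0.0, 0.0, 0.0, 1.0]]
```

View pics/top0.png

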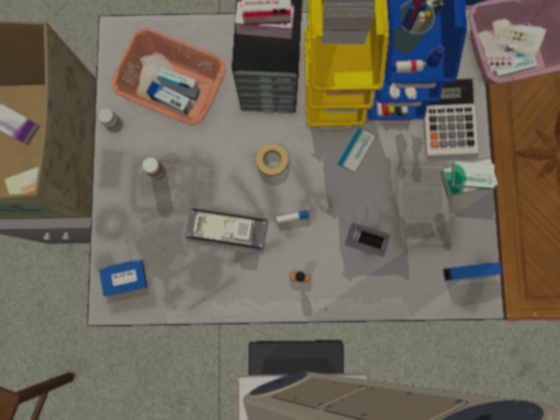

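View pics/side0.png

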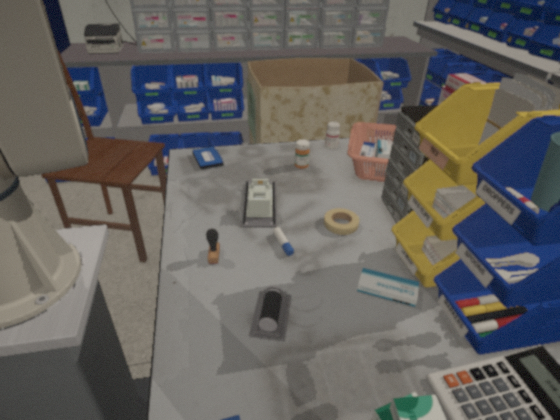

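The top view shows the dock near px (227,228) and the stand with the cell near (368,238). The side view shows the dock at (260,203) and the cell at (270,310). I'll zoom in on both.

Run:
```python
from h import *
a=np.load('top0.npz'); b=np.load('side0.npz')
def c(z,u0,u1,v0,v1): return cv2.resize(z['im'][v0:v1,u0:u1],(400,300),interpolation=cv2.INTER_CUBIC)
m=np.vstack([np.hstack([c(a,180,276,190,262),c(a,330,410,205,265)]),np.hstack([c(b,215,311,165,237),c(b,230,310,280,340)])])
save(m,'crop0.png')
w=cloud(a['d'],a['K'],a['T'])
for n,(u,v) in dict(dock=(227,228),stand=(368,238)).items(): print(n,w[v,u].round(0), ray(u,v,20,a['K'],a['T']).round(0))
# height map around dock
for v in range(206,254,4): print(v,[int(w[v,u,2]) if w[v,u,2]==w[v,u,2] else -1 for u in range(184,272,3)])
```

```text
dock [514. 181.  53.] [518. 185.  20.]
stand [ 484. -169.   37.] [ 486. -172.   20.]
206 [-1, 0, 0, -3, 1, 0, -1, 2, 0, 2, 1, -1, 3, -1, -2, 3, 0, 1, 1, 1, -4, 4, -6, -2, -2, -1, -3, 0, -1, 0]
210 [0, -1, 7, 10, 10, 5, 3, 5, 7, -5, -5, 0, 0, 0, 3, 0, 1, -1, -3, 0, 0, 0, 0, 1, 0, -2, -1, 0, -2, 0]
214 [0, 0, 2, 8, 5, 8, 10, 9, 8, 2, 0, 6, 7, 5, 6, 6, 3, 5, 0, 0, -2, -2, -1, 0, 0, 0, 3, -4, -2, -4]
218 [-3, 0, 5, 5, 28, 17, 4, 11, 11, 8, 9, 6, 12, 11, 8, 16, 10, 11, 7, 7, 7, 10, 13, 10, 5, 4, 2, 4, 0, -2]
222 [0, 3, 5, 3, 26, 10, 9, 5, 9, 6, 9, 9, 12, 12, 53, 54, 57, 58, 53, 53, 54, 53, 53, 12, 4, 1, 2, 6, -2, -1]
226 [-3, 4, 4, 8, 24, 5, 10, 9, 4, 15, 13, 6, 9, 7, 56, 58, 59, 54, 58, 55, 52, 60, 58, 8, 10, 8, 9, 3, 0, 0]
230 [2, 3, 1, 27, 28, 9, 11, 6, 15, 4, 6, 4, 10, 8, 59, 54, 61, 56, 53, 62, 59, 52, 53, 4, 8, 5, 6, 5, 1, -4]
234 [-2, 9, 5, 8, 11, 15, 7, 15, 9, 10, 11, 10, 11, 7, 5, 12, 10, 54, 57, 57, 54, 55, 43, 3, 11, 6, 0, 8, -2, -4]
238 [0, 7, 8, 5, 6, 7, 0, 4, 8, 9, 10, 11, 11, 16, 13, 19, 8, 56, 56, 52, 52, 51, 22, 2, 4, 4, 4, 1, 0, -2]
242 [-2, 0, -6, -1, 1, 0, -1, 6, 0, 3, 1, 13, 10, 14, 9, 7, 9, 11, 11, 10, 12, 12, 9, 5, 4, 9, 4, -1, -3, 3]
246 [2, -3, -1, 2, 0, -3, -2, 0, -1, 0, -5, 3, -3, 0, -1, 1, 4, 6, 4, 4, 10, 7, 4, 8, 5, 6, 5, -1, -4, 0]
250 [-1, -2, 4, -2, 0, 0, -3, -1, -3, 0, 1, 1, -2, 0, -3, 0, 0, 0, 0, -1, 1, 5, 2, 0, 0, 8, 2, -2, -1, 3]
```

View pics/crop0.png

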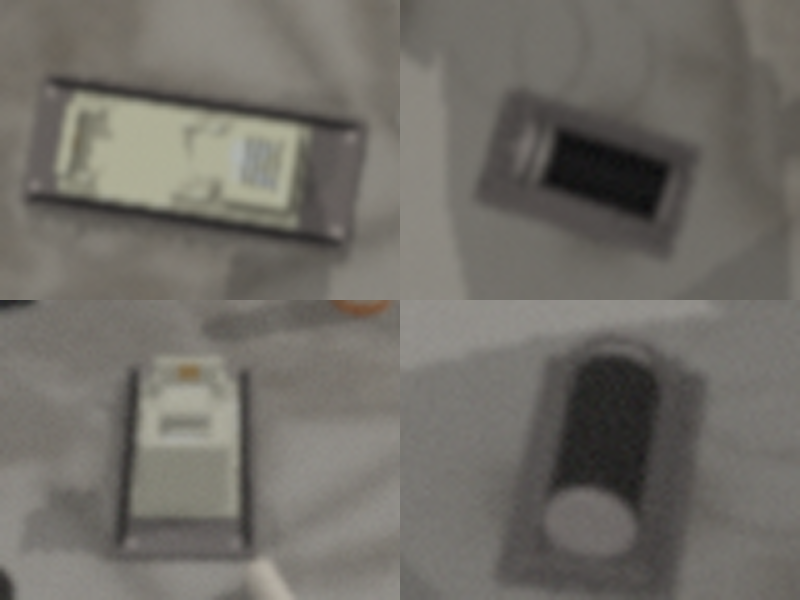

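The cropped view shows the dock's housing and hood on the -y side and the end wall towards +y. The cell's ring and nub end also faces +y. Next I'll get the rough poses and take a close wrist view.

```bash
cat >> h.py <<'E'
def rel(pos,rpy,op=0.085):
    s=sensors.sense(); R0=R.from_euler('xyz',s['tcp_rot']); R1=R.from_euler('xyz',rpy)
    t=(R0.inv()*R1).as_rotvec(); d=R0.inv().apply(np.array(pos)-s['eef_pos'])/1000
    print([round(float(x),4) for x in [*t,*d,op]], 'clock',s['clock'])
E
python3 - <<'E'
from h import *
rel([450,-190,280],[np.pi,0,np.radians(75)])
E
```

```text
[-0.0012, -0.0007, -1.0092, 0.3738, -0.3102, -0.049, 0.085] clock 0.1
```

move_arm(motion=[[0,0,-1.009,0.374,-0.31,-0.049,0.085],[0,0,-1.009,0.374,-0.31,-0.049,0.085],[0,0,-1.009,0.374,-0.31,-0.049,0.085],[0,0,-1.009,0.374,-0.31,-0.049,0.085],[0,0,-1.009,0.374,-0.31,-0.049,0.085],[0,0,-1.009,0.374,-0.31,-0.049,0.085],[0,0,-1.009,0.374,-0.31,-0.049,0.085],[0,0,-1.009,0.374,-0.31,-0.049,0.085]])

```text
clock: 1.1
eef_pos: [451.2, -188.4, 280.5]
tcp_rot: [3.141, -0.0, 1.31]
contact_force: [-0.1, -0.6, 0.1]
opening: 0.995
grasp_force: 0.0
```

Run:
```python
from h import *
s=sensors.sense(); print(s['eef_pos'],s['tcp_rot'],s['clock'],s['contact_force'])
im,d,K,T=grab('wrist'); save(im,'w1.png'); np.savez('w1.npz',im=im,d=d,K=K,T=T); print(K.round(1).tolist(),T.round(3).tolist())
rel([450,-190,280],[np.pi,0,np.radians(75)])
```

```text
[ 451.16827891 -188.3676891   280.48895102] [ 3.14142646e+00 -1.13309573e-04  1.30959571e+00] 1.1 [-0.08479223 -0.63751087  0.13282556]
[[311.3, 0.0, 281.2], [0.0, 311.3, 208.6], [0.0, 0.0, 1.0]] [[0.966, -0.245, -0.082, 472.996], [-0.259, -0.916, -0.308, -109.313], [0.001, 0.319, -0.948, 423.261], [0.0, 0.0, 0.0, 1.0]]
[0.002, -0.0031, 0.0013, -0.0061, -0.0024, 0.0011, 0.085] clock 1.15
```

View pics/w1.png

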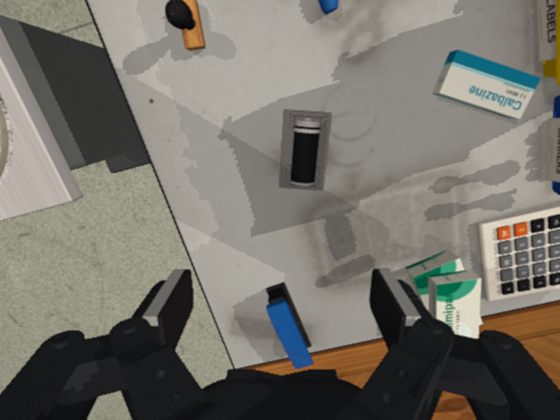

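The wrist view shows the cell at about (305,152) in its stand, nub end up the image at (308,120). I'll measure its axis.

Run:
```python
from h import *
a=np.load('w1.npz'); im,d,K,T=[a[k] for k in('im','d','K','T')]
w=cloud(d,K,T)
g=im.max(2); m=np.zeros(g.shape,np.uint8); m[105:200,275:335]=(g[105:200,275:335]<60)
n,l,st,_=cv2.connectedComponentsWithStats(m); i=1+st[1:,4].argmax(); print(st[i])
v,u=np.nonzero(l==i)
P=np.array([ray(x,y,20,K,T)[:2] for x,y in zip(u,v)])
(c,sz,an)=cv2.minAreaRect(P.astype(np.float32)); print('black rect',c,sz,an)
# depth: points above z=24 near there -> cell
s=(np.abs(w[...,0]-485)<80)&(np.abs(w[...,1]+170)<80)&(w[...,2]>22)
Q=w[s]; print('pts>22',len(Q),Q.mean(0),Q[:,2].max(), cv2.minAreaRect(Q[:,:2].astype(np.float32)))
C,S,V=np.linalg.svd(Q[:,:2]-Q[:,:2].mean(0),full_matrices=False); print('yaw',np.degrees(np.arctan2(V[0,1],V[0,0]))%180)
q=(Q[:,:2]-Q[:,:2].mean(0))@V[0]*np.sign(V[0,1]); print(np.percentile(q,[0,1,99,100]))
# table check
t=w[180:200,240:270]; print('table z',np.nanmedian(t[...,2]))
# line-wise centre of silhouette + ends rows along centre
for y in range(110,196,2): print(y,[int(x) for x in g[y,296:316:3]], int(d[y,305]), w[y,305].round(0))
```

```text
[ 290  132   30   51 1233]
black rect (484.873779296875, -181.38502502441406) (64.26226043701172, 32.79132080078125) 70.72669219970703
pts>22 34595 [ 471.08669359 -182.11707074  336.57666168] 376.7673514698718 ((464.034912109375, -182.66558837890625), (115.95320129394531, 88.28691864013672), 13.33211612701416)
yaw 162.83735921568686
[-57.86351952 -54.30497754  65.74571241  69.02513998]
table z 0.15434728542521725
110 [108, 110, 112, 124, 122, 140, 140] 403 [ 501. -125.    0.]
112 [98, 98, 97, 99, 90, 89, 88] 392 [ 500. -126.   13.]
114 [97, 97, 98, 99, 100, 102, 102] 393 [ 499. -129.   12.]
116 [86, 88, 87, 85, 84, 81, 83] 401 [ 499. -132.    4.]
118 [94, 99, 97, 118, 128, 101, 96] 383 [ 497. -133.   25.]
120 [105, 113, 103, 121, 132, 104, 98] 385 [ 497. -135.   23.]
122 [111, 133, 142, 152, 154, 147, 137] 374 [ 495. -137.   35.]
124 [110, 137, 145, 153, 158, 150, 142] 376 [ 495. -139.   34.]
126 [32, 70, 85, 117, 135, 142, 133] 375 [ 494. -141.   35.]
128 [105, 79, 71, 55, 40, 23, 28] 375 [ 494. -143.   36.]
130 [137, 159, 168, 170, 160, 158, 144] 376 [ 493. -146.   36.]
132 [46, 82
[... 1144 characters left out ...]
9, 20, 20, 15, 16, 19] 392 [ 481. -196.   37.]
174 [16, 18, 20, 19, 16, 20, 24] 392 [ 480. -198.   37.]
176 [15, 20, 21, 18, 18, 14, 30] 395 [ 480. -201.   36.]
178 [14, 17, 20, 19, 15, 13, 39] 395 [ 479. -203.   36.]
180 [10, 14, 16, 18, 18, 14, 44] 396 [ 479. -206.   36.]
182 [82, 59, 45, 30, 29, 47, 65] 397 [ 478. -209.   35.]
184 [107, 125, 126, 123, 117, 110, 76] 398 [ 477. -211.   35.]
186 [81, 84, 91, 91, 84, 69, 68] 424 [ 477. -220.   12.]
188 [95, 91, 89, 87, 87, 86, 87] 425 [ 476. -223.   11.]
190 [125, 120, 121, 119, 118, 115, 101] 436 [ 476. -229.    1.]
192 [125, 123, 123, 123, 121, 119, 119] 439 [ 475. -232.   -1.]
194 [121, 122, 122, 122, 120, 118, 116] 438 [ 474. -234.    1.]
```

```bash
cat >> h.py <<'E'
def seg(w,c,r,z0,z1):
    s=(np.hypot(w[...,0]-c[0],w[...,1]-c[1])<r)&(w[...,2]>z0)&(w[...,2]<z1); return w[s]
def axis(Q,lab=''):
    m=Q.mean(0)[:2]; V=np.linalg.svd(Q[:,:2]-m,full_matrices=False)[2][0]; V=V*np.sign(V[1])
    q=(Q[:,:2]-m)@V; n=(Q[:,:2]-m)@np.array([-V[1],V[0]])
    print(lab,len(Q),'mean',m.round(1),'yaw',np.degrees(np.arctan2(V[1],V[0])).round(2),'along',np.percentile(q,[0.5,2,98,99.5]).round(1),'across',np.percentile(n,[1,99]).round(1)); return m,V
E
python3 - <<'E'
from h import *
a=np.load('w1.npz'); w=cloud(a['d'],a['K'],a['T'])
axis(seg(w,(487,-175),60,30,45),'z>30'); axis(seg(w,(487,-175),60,26,45),'z>26')
# edge-of-black line fit (both long sides) on plane z=20
g=a['im'].max(2); K,T=a['K'],a['T']; A=[]
for y in range(136,178,2):
    r=g[y,275:335].astype(float); x=np.nonzero(r<45)[0]; 
    L=ray(275+x[0]-.5,y,20,K,T); Rr=ray(275+x[-1]+.5,y,20,K,T); A.append((L+Rr)/2)
A=np.array(A); axis(A,'sil'); print(A[0],A[-1])
# stand outline via depth 2<z<16
b=axis(seg(w,(487,-175),75,2.5,16),'stand'); Q=seg(w,(487,-175),75,2.5,16); print(cv2.minAreaRect(Q[:,:2].astype(np.float32)))
E
```

```text
z>30 1295 mean [ 487.4 -172.8] yaw 71.38 along [-40.8 -39.6  37.3  38.5] across [-12.9  12.2]
z>26 1516 mean [ 487.1 -172.4] yaw 71.24 along [-41.1 -39.8  37.3  38.3] across [-15.2  14.1]
sil 21 mean [ 485.4 -178.9] yaw 71.12 along [-26.  -25.1  24.6  25.3] across [-0.5  0.5]
[ 493.55472889 -154.68943161   20.        ] [ 477.00199788 -203.73622685   20.        ]
stand 1953 mean [ 487.2 -169.9] yaw 69.2 along [-55.7 -54.1  46.3  47.4] across [-32.9  29.9]
((493.1354064941406, -173.68394470214844), (116.78022003173828, 124.18134307861328), 88.12898254394531)
```

Run:
```python
from h import *
rel([511,139,180],[np.pi,0,np.radians(81.5)])
```

```text
[0.0022, -0.003, -0.1122, 0.3272, -0.0285, 0.1021, 0.085] clock 1.15
```

move_arm(motion=[[0.002,-0.003,-0.112,0.327,-0.0285,0.102,0.085],[0.002,-0.003,-0.112,0.327,-0.0285,0.102,0.085],[0.002,-0.003,-0.112,0.327,-0.0285,0.102,0.085],[0.002,-0.003,-0.112,0.327,-0.0285,0.102,0.085],[0.002,-0.003,-0.112,0.327,-0.0285,0.102,0.085],[0.002,-0.003,-0.112,0.327,-0.0285,0.102,0.085],[0.002,-0.003,-0.112,0.327,-0.0285,0.102,0.085],[0.002,-0.003,-0.112,0.327,-0.0285,0.102,0.085]])

```text
clock: 2.15
eef_pos: [507.3, 132.2, 178.2]
tcp_rot: [-3.139, 0.003, 1.421]
contact_force: [0.1, -0.1, 0.1]
opening: 0.999
grasp_force: 0.0
```

Run:
```python
from h import *
s=sensors.sense(); print(s['eef_pos'],s['tcp_rot'],s['clock'],s['contact_force'])
im,d,K,T=grab('wrist'); np.savez('w2.npz',im=im,d=d,K=K,T=T); print(T.round(3).tolist())
save(cv2.resize(im,(784,588),interpolation=cv2.INTER_CUBIC),'w2.png')
```

```text
[507.25663856 132.16873306 178.21111429] [-3.13895653  0.00341902  1.42112834] 2.15 [ 0.06583723 -0.12818144  0.0813599 ]
[[0.989, -0.141, -0.05, 520.596], [-0.149, -0.936, -0.318, 213.509], [-0.002, 0.322, -0.947, 320.697], [0.0, 0.0, 0.0, 1.0]]
```

View pics/w2.png

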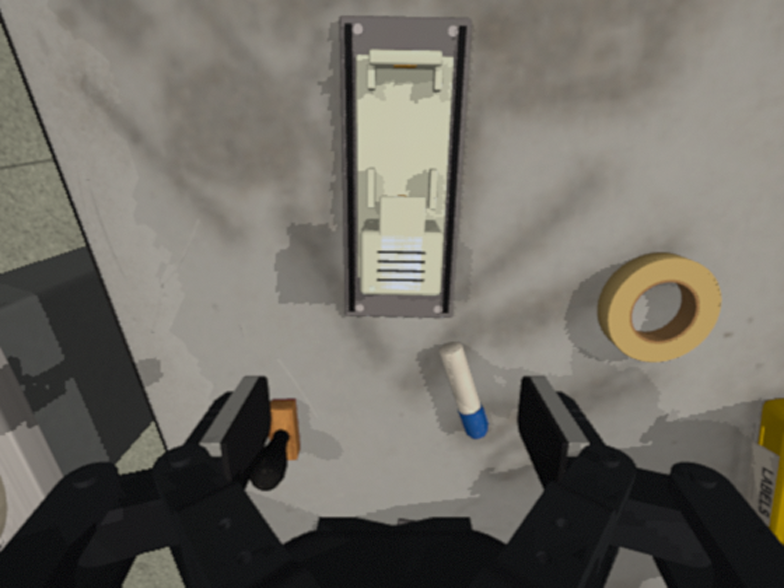

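The wrist view (1.4x scale) shows the whole dock. The end wall is at (368–441, 50–66), the cheeks at (370,188) and (434,188), the hood tongue at (381–425, 197–232), and the brass plunger nose just shows at (402,195).

Run:
```python
from h import *
a=np.load('w2.npz'); im,d,K,T=[a[k] for k in('im','d','K','T')]; w=cloud(d,K,T)
g=im.mean(2)
print('wall col profile rows 34-72'); 
for y in range(34,70,1): print(y,[int(g[y,x]) for x in range(268,312,6)],[int(w[y,x,2]) for x in range(262,318,9)])
print('hood rows')
for y in range(134,146): print(y,[int(g[y,x]) for x in range(276,302,4)],[int(w[y,x,2]) for x in range(270,308,5)])
for y in (42,56,130,150): print('row',y,[(x,int(g[y,x])) for x in range(244,340,1) if abs(g[y,x+1]-g[y,x-1])>40])
axis(seg(w,(518,190),60,48,70)[:, :],'housing')
c=seg(w,(518,190),90,24,34); print('wall pts',cv2.minAreaRect(c[:,:2].astype(np.float32)))
```

```text
wall col profile rows 34-72
34 [111, 105, 103, 98, 98, 100, 99, 101] [5, 6, 5, 5, 6, 5, 7]
35 [149, 133, 129, 116, 112, 119, 120, 113] [6, 27, 5, 5, 6, 6, 6]
36 [181, 176, 175, 171, 170, 175, 172, 155] [5, 28, 26, 27, 27, 27, 5]
37 [189, 190, 191, 190, 191, 191, 189, 185] [7, 27, 28, 28, 26, 29, 6]
38 [189, 189, 190, 191, 191, 190, 190, 191] [5, 28, 28, 28, 28, 29, 6]
39 [187, 188, 187, 189, 189, 189, 188, 189] [10, 29, 29, 28, 28, 27, 5]
40 [187, 186, 187, 187, 187, 188, 189, 188] [10, 27, 27, 27, 28, 29, 10]
41 [186, 187, 186, 186, 187, 187, 187, 188] [9, 27, 27, 28, 27, 26, 10]
42 [187, 186, 186, 187, 187, 186, 187, 187] [9, 29, 28, 28, 27, 28, 11]
43 [183, 184, 184, 184, 185, 186, 186, 187] [10, 29, 28, 27, 28, 29, 10]
44 [158, 161, 164, 169, 174, 178, 181, 183] [10, 26, 27, 28, 27, 28, 11]
45 [117, 122, 130, 138, 145, 146, 149, 152] [9, 27, 28, 28, 27, 27, 9]
46 [85, 87, 90, 102, 111, 99, 102, 104] [21, 25, 25, 26, 27, 27, 9]
47 [80, 76, 73, 63, 66, 77, 79, 83] [21, 19, 20, 23, 21, 23, 20]
48 [84, 85, 78, 67, 59, 77, 76, 94] [22, 15, 13, 18, 16, 18, 21]
49 [99, 114, 107, 103, 95
[... 798 characters left out ...]
, 9, 9, 10, 9, 8, 9]
61 [153, 173, 180, 182, 191, 150, 150, 137] [21, 9, 10, 11, 10, 11, 10]
62 [158, 170, 186, 189, 189, 151, 150, 138] [21, 9, 9, 9, 8, 10, 10]
63 [150, 173, 189, 189, 189, 150, 150, 120] [9, 8, 11, 10, 10, 7, 10]
64 [156, 183, 188, 188, 189, 149, 149, 87] [11, 10, 9, 10, 9, 10, 9]
65 [168, 185, 188, 189, 189, 148, 149, 93] [10, 10, 9, 9, 10, 11, 9]
66 [171, 179, 188, 189, 188, 150, 148, 142] [11, 8, 10, 9, 10, 11, 9]
67 [169, 176, 188, 189, 180, 149, 149, 174] [9, 10, 11, 10, 9, 10, 9]
68 [171, 175, 188, 189, 176, 149, 145, 186] [9, 10, 10, 10, 10, 11, 9]Traceback (most recent call last):
  File "<stdin>", line 5, in <module>
ValueError: cannot convert float NaN to integer
```

Run:
```python
from h import *
a=np.load('w2.npz'); im,d,K,T=[a[k] for k in('im','d','K','T')]; w=cloud(d,K,T)
g=im.mean(2); wz=np.nan_to_num(w[...,2],nan=-9).astype(int)
for y in range(134,147): print(y,[int(g[y,x]) for x in range(276,302,4)],[wz[y,x] for x in range(266,312,5)])
for y in (40,56,125,130,150): print('row',y,[(x,int(g[y,x])) for x in range(240,342) if abs(g[y,x+1]-g[y,x-1])>35])
for n,c,r,z0,z1 in(('wall',(518,250),45,25,31),('housing+hood',(518,150),70,48,62),('cheeks',(518,190),80,19.5,24)):
    c=seg(w,c,r,z0,z1); print(n,len(c),cv2.minAreaRect(c[:,:2].astype(np.float32)),c.mean(0))
```

```text
134 [189, 190, 189, 188, 148, 149, 150] [np.int64(21), np.int64(-9), np.int64(9), np.int64(10), np.int64(10), np.int64(10), np.int64(10), np.int64(10), np.int64(13), np.int64(22)]
135 [189, 189, 188, 187, 153, 148, 149] [np.int64(21), np.int64(8), np.int64(9), np.int64(11), np.int64(10), np.int64(10), np.int64(9), np.int64(12), np.int64(14), np.int64(22)]
136 [189, 188, 190, 189, 168, 150, 149] [np.int64(22), np.int64(9), np.int64(11), np.int64(10), np.int64(9), np.int64(9), np.int64(10), np.int64(10), np.int64(14), np.int64(21)]
137 [190, 188, 190, 192, 161, 148, 148] [np.int64(22), np.int64(8), np.int64(9), np.int64(8), np.int64(10), np.int64(8), np.int64(8), np.int64(11), np.int64(16), np.int64(21)]
138 [186, 190, 182, 179, 154, 148, 148] [np.int64(22), np.int64(9), np.int64(11), np.int64(10), np.int64(10), np.int64(10), np.int64(10), np.int64(10), np.int64(17), np.int64(22)]
139 [168, 184, 151, 138, 152, 146, 145] [np.int64(22), np.int64(10), np.int64(9), np.int64(9), np.int64(27), np.int64(9), np.int64(9), np.int64(11), np.int64(18), np.int64(21)]
140 [164, 168, 163, 152, 153, 1
[... 1940 characters left out ...]
3), (319, 104), (320, 64), (321, 39), (325, 33), (326, 70)]
row 150 [(247, 71), (248, 39), (252, 40), (253, 66), (254, 85), (255, 114), (256, 145), (271, 147), (272, 176), (317, 167), (318, 103), (319, 66), (320, 36), (324, 43), (325, 79)]
wall 563 ((534.237548828125, 261.51763916015625), (8.364388465881348, 43.07538986206055), 80.39830017089844) [533.98014024 261.25783812  27.95149397]
housing+hood 3519 ((515.390869140625, 152.77037048339844), (62.91374206542969, 52.01963806152344), 80.37480926513672) [514.98065927 150.73626099  56.01706755]
cheeks 582 ((524.7828369140625, 210.38328552246094), (96.9334945678711, 48.03239440917969), 80.43832397460938) [524.9541967  213.51300885  21.95496743]
```

Run:
```python
from h import *
a=np.load('w2.npz'); im,d,K,T=[a[k] for k in('im','d','K','T')]; w=cloud(d,K,T)
y=np.radians(80.4); V=np.array([np.cos(y),np.sin(y)]); N=np.array([-V[1],V[0]]); o=np.array([533.55,257.5])-43*V
def loc(p): return ((p[:2]-o)@V).round(1),((p[:2]-o)@N).round(1)
print('o',o)
for u in (276,288,300): print('hood',loc(ray(u,140.2,56,K,T)))
for u,v in((268,45),(288,45.3),(308,45.7)): print('wall edge',loc(ray(u,v,28,K,T)))
for u,v in((262,36),(316,37)): print('wall outer',loc(ray(u,v,28,K,T)))
print('cheek inner wall end',loc(ray(268,56,22,K,T)),loc(ray(310.5,56,22,K,T)))
print('cheek outer', loc(ray(262.3,130,22,K,T)),'R inner', loc(ray(306.8,130,22,K,T)))
c=seg(w,(518,150),70,48,62); l=np.array([loc(p) for p in c]); t=l[l[:,0]>-48]; print('hood lat',np.percentile(t[:,1],[1,50,99]),'x max',np.percentile(t[:,0],[90,98]))
h=l[l[:,0]<-60]; print('housing lat',np.percentile(h[:,1],[1,50,99]), l[:,0].min())
c=seg(w,(518,200),80,19.5,24); l=np.array([loc(p) for p in c]); 
for s in((-50,-20),(28,46)):
  q=l[(l[:,0]>s[0])&(l[:,0]<s[1])]; L=q[q[:,1]>10];Rr=q[q[:,1]<-10]; print(s,np.percentile(L,[2,50,98],axis=0).tolist(),np.percentile(Rr,[2,50,98],axis=0).tolist())
for nm,z in(('base',6),):
  c=seg(w,(518,190),140,4,8); l=np.array([loc(p) for p in c]); l=l[np.abs(l[:,1])<40]; print('base',np.percentile(l,[.5,99.5],axis=0))
```

```text
o [526.37894389 215.10217041]
hood (np.float64(-32.3), np.float64(9.9))
hood (np.float64(-32.1), np.float64(-0.1))
hood (np.float64(-31.9), np.float64(-10.1))
wall edge (np.float64(43.3), np.float64(18.1))
wall edge (np.float64(43.3), np.float64(1.2))
wall edge (np.float64(43.3), np.float64(-15.6))
wall outer (np.float64(49.9), np.float64(23.1))
wall outer (np.float64(50.0), np.float64(-22.0))
cheek inner wall end (np.float64(35.6), np.float64(18.3)) (np.float64(36.3), np.float64(-18.6))
cheek outer (np.float64(-27.0), np.float64(23.4)) R inner (np.float64(-26.2), np.float64(-18.1))
hood lat [-13.1   0.5  14.1] x max [-33.3 -32. ]
housing lat [-24.8   0.5  26.2] -94.7
(-50, -20) [[-43.452, 18.906], [-31.65, 21.299999999999997], [-20.7, 23.794]] [[-43.092, -23.024], [-31.7, -20.6], [-20.8, -18.2]]
(28, 46) [[30.148, 12.708], [37.2, 20.9], [43.376, 23.6]] [[30.018, -23.1], [37.05, -20.45], [43.382, -12.98800000000001]]
base [[-129.3  -39.8]
 [  73.4   39.8]]
```

Run:
```python
from h import *
rel([468,-231,178],[np.pi,0,np.radians(71.3)])
```

```text
[-0.0019, 0.0033, 0.1758, -0.3647, 0.0155, 0.0016, 0.085] clock 2.2
```

move_arm(motion=[[-0.002,0.003,0.176,-0.365,0.0155,0.0016,0.085],[-0.002,0.003,0.176,-0.365,0.0155,0.0016,0.085],[-0.002,0.003,0.176,-0.365,0.0155,0.0016,0.085],[-0.002,0.003,0.176,-0.365,0.0155,0.0016,0.085],[-0.002,0.003,0.176,-0.365,0.0155,0.0016,0.085],[-0.002,0.003,0.176,-0.365,0.0155,0.0016,0.085],[-0.002,0.003,0.176,-0.365,0.0155,0.0016,0.085],[-0.002,0.003,0.176,-0.365,0.0155,0.0016,0.085]])

```text
clock: 3.2
eef_pos: [467.5, -231.1, 177.9]
tcp_rot: [3.142, -0.0, 1.242]
contact_force: [0.6, 0.6, 0.3]
opening: 0.991
grasp_force: 0.0
```

Run:
```python
from h import *
s=sensors.sense(); print(s['eef_pos'],s['tcp_rot'],s['clock'])
im,d,K,T=grab('wrist'); np.savez('w3.npz',im=im,d=d,K=K,T=T); w=cloud(d,K,T)
for z in (24,28,32): axis(seg(w,(487,-174),52,z,45),z)
g=im.max(2); s=(np.hypot(w[...,0]-487,w[...,1]+174)<50)&(w[...,2]>22)&(g<50)
vs=np.unique(np.nonzero(s)[0]); A=[]
for y in vs[6:-6]:
    x=np.nonzero(s[y])[0]; A.append((ray(x[0]-.5,y,20,K,T)+ray(x[-1]+.5,y,20,K,T))/2)
axis(np.array(A),'sil')
```

```text
[ 467.51754784 -231.08876104  177.91603559] [ 3.14153790e+00 -1.95276353e-04  1.24240341e+00] 3.2
24 3105 mean [ 487.8 -172.1] yaw 71.42 along [-41.4 -40.1  36.7  38.8] across [-15.2  15.2]
28 2819 mean [ 487.7 -172.4] yaw 71.29 along [-41.1 -39.8  36.9  37.8] across [-13.9  13.8]
32 2211 mean [ 487.6 -172.3] yaw 71.49 along [-41.  -39.5  36.7  37.7] across [-11.2  11.1]
sil 117 mean [ 436.1 -305.5] yaw 69.02 along [-219.1 -216.   161.5  163. ] across [-13.8 111.3]
```

Run:
```python
from h import *
rel([490.4,-164.2,60],[np.pi,0,np.radians(71.4)]); rel([490.4,-164.2,6],[np.pi,0,np.radians(71.4)])
```

```text
[0.0, -0.0002, -0.0023, 0.0699, 0.0002, 0.1179, 0.085] clock 3.25
[0.0, -0.0002, -0.0023, 0.0699, 0.0002, 0.1719, 0.085] clock 3.25
```

move_arm(motion=[[0,0,-0.004,0.04,0,0.05,0.085],[0,0,-0.004,0.07,0,0.1,0.085],[0,0,-0.004,0.07,0,0.118,0.07],[0,0,-0.004,0.07,0,0.135,0.06],[0,0,-0.004,0.07,0,0.15,0.06],[0,0,-0.004,0.07,0,0.163,0.06],[0,0,-0.004,0.07,0,0.172,0.06],[0,0,-0.004,0.07,0,0.172,0.06]], grip_force=30)

```text
clock: 4.25
eef_pos: [490.4, -164.3, 5.2]
tcp_rot: [-3.141, 0.0, 1.248]
contact_force: [0.3, -0.4, -0.2]
opening: 0.702
grasp_force: 0.0
```

Run:
```python
from h import *
s=sensors.sense(); print(s)
rel([490.4,-164.2,6],[np.pi,0,np.radians(71.4)])
```

```text
{'clock': 4.25, 'qpos': array([-3.26116626e-01,  5.20704847e-01,  2.01181017e+00, -6.61861022e-05,
        6.09795730e-01, -3.63785238e-03]), 'qvel': array([-9.21183618e-05, -1.55665045e-02, -7.33844666e-03, -4.99198357e-04,
        1.09281328e-02, -5.11005474e-04]), 'joint_efforts': array([ 2.50387599e-02, -5.57517850e+01, -1.86248589e+01,  7.66351131e-04,
       -1.65296844e-01,  1.43170614e-04]), 'eef_pos': array([ 490.41019919, -164.28287683,    5.22754723]), 'tcp_rot': array([-3.14087443e+00,  3.52532436e-05,  1.24837184e+00]), 'contact_force': array([ 0.30577996, -0.40848038, -0.198462  ]), 'wrist_torque': array([-0.04486578,  0.00968944,  0.02927027]), 'grasp_force': 0.0, 'opening': 0.7019066476204021}
[-0.0007, 0.0, 0.0022, 0.0001, -0.0, -0.0008, 0.085] clock 4.25
```

move_arm(motion=[[0,0,0,0,0,-0.001,0.04],[0,0,0,0,0,-0.001,0.025],[0,0,0,0,0,-0.001,0.02],[0,0,0,0,0,-0.001,0.02],[0,0,0,0,0,-0.001,0.02]], grip_force=60)

```text
clock: 4.88
eef_pos: [491.2, -164.4, 7.5]
tcp_rot: [3.14, 0.0, 1.249]
contact_force: [-1.6, -0.2, 6.5]
opening: 0.355
grasp_force: 58.9
```

Run:
```python
from h import *
s=sensors.sense(); print(s['contact_force'],s['wrist_torque'],s['opening']*85,s['grasp_force'],s['eef_pos'])
```

```text
[-1.63673774 -0.23050357  6.46835064] [-0.0312562   0.25194828 -0.01408781] 30.203038769520536 58.888821601867676 [ 491.17098188 -164.40464524    7.48639543]
```

move_arm(motion=[[0,0,0,0,0,-0.02,0.02],[0,0,0,0,0,-0.06,0.02],[0,0,0,0,0,-0.12,0.02],[0,0,0,0,0,-0.14,0.02],[0,0,0,0,0,-0.14,0.02]])

```text
clock: 5.5
eef_pos: [491.8, -164.5, 148.5]
tcp_rot: [3.138, 0.0, 1.249]
contact_force: [-0.5, -0.9, -1.8]
opening: 0.352
grasp_force: 59.6
```

Run:
```python
from h import *
s=sensors.sense(); print(s['contact_force'],s['wrist_torque'],s['opening']*85,s['grasp_force'],s['eef_pos'],s['tcp_rot'])
im,d,K,T=grab('wrist'); np.savez('w4.npz',im=im,d=d,K=K,T=T); save(im,'w4.png')
y=np.radians(80.4); o=np.array([526.1,215.2]); V=np.array([np.cos(y),np.sin(y)]); p=o+V*35
rel([*p,150],[np.pi,0,y],0.02)
```

```text
[-0.54573238 -0.93153052 -1.78734823] [-0.0190126  -0.06843544  0.02366352] 29.89355990389854 59.61929798126221 [ 491.79477288 -164.53757898  148.45059953] [3.13752883e+00 2.83407316e-05 1.24873353e+00]
[0.0014, 0.0002, -0.1545, 0.4057, -0.092, -0.0032, 0.02] clock 5.55
```

View pics/w4.png

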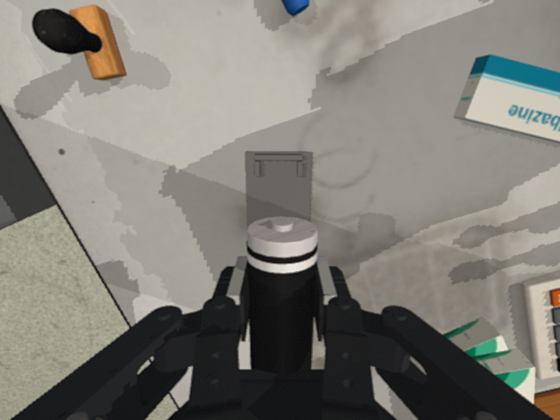

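The wrist view shows the cell held level between the pads, nub at (284,222) and the flat end hidden by the gripper. I'll measure its pose in the tool frame.

Run:
```python
from h import *
from scipy.optimize import least_squares
a=np.load('w4.npz'); im,d,K,T=[a[k] for k in('im','d','K','T')]; w=cloud(d,K,T)
Rt=R.from_euler('xyz',[3.1375,0,1.24873]); t=np.array([491.795,-164.538,148.45])
q=Rt.inv().apply((w-t).reshape(-1,3)).reshape(w.shape)
sel=np.zeros(d.shape,bool); sel[215:372,240:325]=1; sel&=(np.abs(q[...,1])<17)&(q[...,2]<0)&(q[...,2]>-45)
Q=q[sel]; print(len(Q),Q.min(0),Q.max(0))
for y in range(214,372,8): print(y,q[y,283].round(1))
S=Q[(Q[:,0]<44)&(Q[:,2]<-18)&(Q[:,0]>-8)] # side surface
f=lambda p: np.hypot(S[:,1]-p[0]-p[1]*S[:,0],(S[:,2]-p[2]-p[3]*S[:,0]))-16
r=least_squares(f,[0,0,-13,0],loss='soft_l1'); print('axis y0,dy,z0,dz',r.x.round(3),'rms',np.std(f(r.x)),len(S))
```

```text
11055 [-46.60333474 -16.99648566 -41.11582334] [ 3.28071626e+01  1.69897148e+01 -2.86881465e-02]
214 [-20.2   2.5 144.7]
222 [ 32.5   1.5 -14. ]
230 [ 29.9   1.5 -16.9]
238 [ 29.2   1.5 -24. ]
246 [ 27.8   1.5 -28.6]
254 [ 23.9   1.5 -28.2]
262 [ 21.    1.5 -29.4]
270 [ 17.    1.5 -29. ]
278 [ 12.7   1.5 -28. ]
286 [  9.6   1.5 -29.3]
294 [  5.4   1.5 -28.8]
302 [  1.3   1.5 -28.7]
310 [ -2.5   1.5 -29. ]
318 [ -6.8   1.5 -28.8]
326 [-11.4   1.5 -28.4]
334 [-14.8   1.5 -29.5]
342 [-19.8   1.5 -28.8]
350 [-25.1   1.5 -27.9]
358 [-28.8   1.5 -28.9]
366 [-34.1   1.6 -28.3]
axis y0,dy,z0,dz [ 7.2200e-01  1.1000e-02 -1.3407e+01  4.7000e-02] rms 3.8386293923450925 6519
```

Run:
```python
from h import *
from scipy.optimize import least_squares
a=np.load('w4.npz'); im,d,K,T=[a[k] for k in('im','d','K','T')]; w=cloud(d,K,T)
Rt=R.from_euler('xyz',[3.1375,0,1.24873]); t=np.array([491.795,-164.538,148.45])
q=Rt.inv().apply((w-t).reshape(-1,3)).reshape(w.shape)
Q=q[215:275,240:325].reshape(-1,3); Q=Q[(Q[:,2]<0)&(Q[:,2]>-40)]
E=Q[(Q[:,0]>26)]; print('end y range',np.percentile(E[:,1],[0.5,50,99.5]),'z',np.percentile(E[:,2],[1,99]))
S=Q[(Q[:,0]<27)&(Q[:,0]>14)&(Q[:,2]<-18)&(np.abs(Q[:,1]-.7)<14)]
f=lambda p: np.hypot(S[:,1]-p[0],S[:,2]-p[1])-16
r=least_squares(f,[0,-13],loss='soft_l1'); print(r.x,np.std(f(r.x)),len(S))
n=E[np.hypot(E[:,1]-r.x[0],E[:,2]-r.x[1])<4]; e=E[(np.hypot(E[:,1]-r.x[0],E[:,2]-r.x[1])>6)&(E[:,2]>-26)]; print('nub x',np.percentile(n[:,0],[10,50,90]),'face x',np.percentile(e[:,0],[10,50,90]))
```

```text
end y range [-14.14558615   1.06225314  16.11027357] z [-28.90921558  -0.9711504 ]
[  0.99237942 -12.66935221] 0.5290213131865517 1761
nub x [31.96429418 32.31675876 32.61715617] face x [27.9069147  29.23200079 29.58301491]
```

```bash
cat >> h.py <<'E'
YD=np.radians(80.4); O=np.array([526.1,215.2]); V3=np.array([np.cos(YD),np.sin(YD),0]); N3=np.array([-V3[1],V3[0],0]); Z3=np.array([0,0,1.])
CT=np.array([-50.6,0,-12.6])  # flat centre in tool frame
def Rd(th):
    c,s=np.cos(np.radians(th)),np.sin(np.radians(th)); x=V3*c+Z3*s; z=V3*s-Z3*c
    return R.from_matrix(np.stack([x,np.cross(z,x),z],1))
def plan(Fx,Fz,th,lat=0.,op=0.02):
    s=sensors.sense(); R0=R.from_euler('xyz',s['tcp_rot']); R1=Rd(th)
    F=np.array([*O,0])+V3*Fx+Z3*Fz+N3*lat; t=F-R1.apply(CT)
    print('F',Fx,Fz,th,'tcp',t.round(1),[round(float(x),4) for x in [*(R0.inv()*R1).as_rotvec(),*(R0.inv().apply(t-s['eef_pos'])/1000),op]])
def where():
    s=sensors.sense(); R0=R.from_euler('xyz',s['tcp_rot']); F=s['eef_pos']+R0.apply(CT)-np.array([*O,0]); x=R0.apply([1,0,0]); f=s['contact_force']
    print('t',round(s['clock'],2),'F x,lat,z',(F@V3).round(2),(F@N3).round(2),F[2].round(2),'tilt',np.degrees(np.arcsin(x[2])).round(2),'yaw err',np.degrees(np.arctan2(x@N3,x@V3)).round(2),'roll',np.degrees(np.arcsin(R0.apply([0,1,0])[2])).round(2),'force V,N,Z',(f@V3).round(2),(f@N3).round(2),f[2].round(2),'grip',s['grasp_force'].round(1),'op',(s['opening']*85.4).round(1))
E
python3 - <<'E'
from h import *
where(); plan(20,100,0); plan(31,53,22)
E
```

```text
Traceback (most recent call last):
  File "h.py", line 35, in where
    print('t',round(s['clock'],2),'F x,lat,z',(F@V3).round(2),(F@N3).round(2),F[2].round(2),'tilt',np.degrees(np.arcsin(x[2])).round(2),'yaw err',np.degrees(np.arctan2(x@N3,x@V3)).round(2),'roll',np.degrees(np.arcsin(R0.apply([0,1,0])[2])).round(2),'force V,N,Z',(f@V3).round(2),(f@N3).round(2),f[2].round(2),'grip',s['grasp_force'].round(1),'op',(s['opening']*85.4).round(1))
                                                                                                                                                                                                                                                                                                                            ^^^^^^^^^^^^^^^^^^^^^^
AttributeError: 'float' object has no attribute 'round'
```

```bash
sed -i "s/s\['grasp_force'\].round(1)/round(float(s['grasp_force']),1)/; s/(s\['opening'\]\*85.4).round(1)/round(float(s['opening'])*85.4,1)/" h.py
python3 - <<'E'
from h import *
where(); plan(31,100,22);
E
```

```text
t 5.55 F x,lat,z -430.0 -20.69 159.56 tilt -0.0 yaw err -8.85 roll 0.08 force V,N,Z 0.55 0.11 -1.34 grip 59.6 op 30.0
F 31 100 22 tcp [539.9 296.7 107.3] [0.031, 0.3834, -0.1523, 0.4528, -0.0994, 0.0395, 0.02]
```

move_arm(motion=[[0.031,0.38,-0.152,0.453,-0.099,0.0395,0.02],[0.031,0.38,-0.152,0.453,-0.099,0.0395,0.02],[0.031,0.38,-0.152,0.453,-0.099,0.0395,0.02],[0.031,0.38,-0.152,0.453,-0.099,0.0395,0.02],[0.031,0.38,-0.152,0.453,-0.099,0.0395,0.02],[0.031,0.38,-0.152,0.453,-0.099,0.0395,0.02],[0.031,0.38,-0.152,0.453,-0.099,0.0395,0.02],[0.031,0.38,-0.152,0.453,-0.099,0.0395,0.02]])

```text
clock: 6.55
eef_pos: [538.6, 299.4, 104.7]
tcp_rot: [-3.137, -0.379, 1.403]
contact_force: [0.2, -1.2, -0.2]
opening: 0.352
grasp_force: 59.6
```

Run:
```python
from h import *
where(); plan(31,54,22); plan(-20,34,22)
```

```text
t 6.55 F x,lat,z 33.42 1.66 97.67 tilt 21.72 yaw err 0.01 roll -0.24 force V,N,Z -1.17 -0.45 -0.18 grip 59.6 op 30.1
F 31 54 22 tcp [539.9 296.7  61.3] [-0.0046, 0.0049, 0.0002, -0.0183, 0.0019, 0.0394, 0.02]
F -20 34 22 tcp [531.4 246.4  41.3] [-0.0046, 0.0049, 0.0002, -0.0731, 0.0019, 0.0391, 0.02]
```

move_arm(motion=[[-0.0046,0.0049,0,-0.009,0.0019,0.02,0.02],[-0.0046,0.0049,0,-0.0183,0.0019,0.0394,0.02],[-0.0046,0.0049,0,-0.0183,0.0019,0.0394,0.02],[-0.0046,0.0049,0,-0.0183,0.0019,0.0394,0.02]])

```text
clock: 7.05
eef_pos: [541.3, 294.0, 63.3]
tcp_rot: [3.14, -0.385, 1.402]
contact_force: [0.3, 0.3, -0.8]
opening: 0.355
grasp_force: 59.6
```

Run:
```python
from h import *
where(); im,d,K,T=grab('wrist'); where(); np.savez('w5.npz',im=im,d=d,K=K,T=T); save(cv2.resize(im,(784,588),interpolation=cv2.INTER_CUBIC),'w5.png')
im,d,K,T=grab('side'); np.savez('s5.npz',im=im,d=d,K=K,T=T); where()
plan(-20,34,22); plan(-28,30,22)
```

```text
t 7.05 F x,lat,z 28.62 -1.75 55.97 tilt 22.06 yaw err -0.1 roll 0.1 force V,N,Z 0.31 -0.28 -0.76 grip 59.6 op 30.3
t 7.1 F x,lat,z 28.81 -2.17 56.53 tilt 22.09 yaw err -0.08 roll 0.15 force V,N,Z -0.79 0.4 -1.14 grip 59.6 op 29.9
t 7.15 F x,lat,z 28.94 -2.39 56.9 tilt 22.11 yaw err -0.06 roll 0.19 force V,N,Z -0.37 -0.78 -0.66 grip 59.6 op 30.0
F -20 34 22 tcp [531.4 246.4  41.3] [0.0039, -0.002, -0.0009, -0.054, -0.0024, 0.0029, 0.02]
F -28 30 22 tcp [530.  238.5  37.3] [0.0039, -0.002, -0.0009, -0.0629, -0.0024, 0.0036, 0.02]
```

View pics/w5.png

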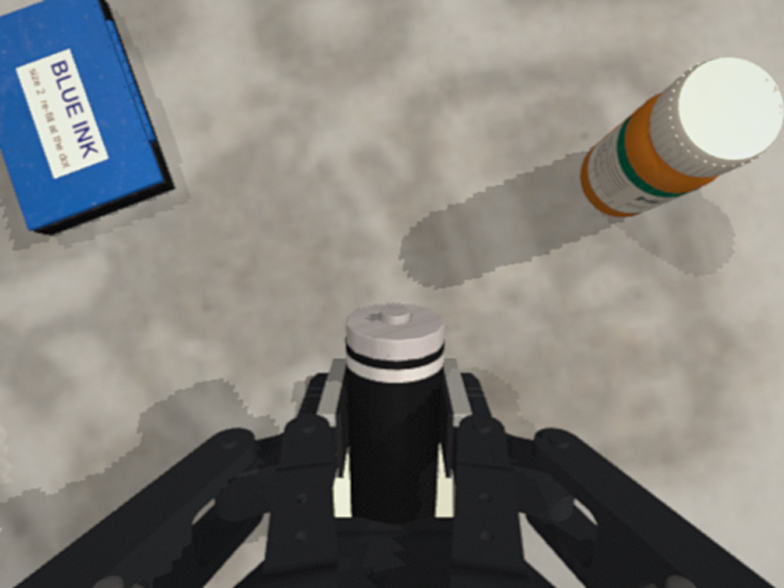

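The wrist view shows the cell tilted nub-up, with its nub at (397,312) and the bottle well clear at (690,130). The pose was still settling, so I'll hold briefly before correcting.

move_arm(motion=[[0,0,0,0,0,0,0.02],[0,0,0,0,0,0,0.02],[0,0,0,0,0,0,0.02],[0,0,0,0,0,0,0.02]])

```text
clock: 7.65
eef_pos: [541.6, 294.3, 63.9]
tcp_rot: [3.139, -0.386, 1.402]
contact_force: [0.1, -0.4, -0.6]
opening: 0.348
grasp_force: 59.6
```

Run:
```python
from h import *
where(); camera_params('side')
grab_frame('side'); where(); plan(31,54,22); plan(-20,34,22)
```

```text
t 7.65 F x,lat,z 28.91 -2.01 56.52 tilt 22.1 yaw err -0.05 roll 0.16 force V,N,Z -0.37 -0.12 -0.59 grip 59.6 op 29.7
t 7.7 F x,lat,z 28.91 -2.01 56.48 tilt 22.1 yaw err -0.05 roll 0.16 force V,N,Z -0.76 0.28 -1.44 grip 59.6 op 30.1
F 31 54 22 tcp [539.9 296.7  61.3] [0.0033, -0.0018, -0.0008, 0.001, -0.0021, 0.0032, 0.02]
F -20 34 22 tcp [531.4 246.4  41.3] [0.0033, -0.0018, -0.0008, -0.0538, -0.0021, 0.0025, 0.02]
```

move_arm(motion=[[0.0033,-0.0018,-0.0008,-0.015,-0.0021,0.0028,0.02],[0.0033,-0.0018,-0.0008,-0.03,-0.0021,0.0028,0.02],[0.0033,-0.0018,-0.0008,-0.04,-0.0021,0.0027,0.02],[0.0033,-0.0018,-0.0008,-0.048,-0.0021,0.0026,0.02],[0.0033,-0.0018,-0.0008,-0.048,-0.0021,0.0026,0.02],[0.0033,-0.0018,-0.0008,-0.048,-0.0021,0.0026,0.02],[0.0033,-0.0018,-0.0008,-0.048,-0.0021,0.0026,0.02],[0.0033,-0.0018,-0.0008,-0.048,-0.0021,0.0026,0.02]])

```text
clock: 8.7
eef_pos: [532.3, 252.0, 43.5]
tcp_rot: [3.141, -0.384, 1.404]
contact_force: [0.1, -1.5, -1.0]
opening: 0.35
grasp_force: 59.6
```

Run:
```python
from h import *
where(); im,d,K,T=grab('wrist'); np.savez('w6.npz',im=im,d=d,K=K,T=T)
i2,d2,K2,T2=grab('side'); np.savez('s6.npz',im=i2,d=d2,K=K2,T=T2); where()
c=cv2.resize(i2[150:240,205:325],(400,300),interpolation=cv2.INTER_CUBIC); c2=cv2.resize(im[150:390,120:440],(400,300),interpolation=cv2.INTER_CUBIC)
save(np.hstack([c,c2]),'c6.png'); plan(-30,28,22); plan(-34,27,22)
```

```text
t 8.7 F x,lat,z -14.36 -0.02 36.19 tilt 22.0 yaw err 0.02 roll 0.01 force V,N,Z -1.51 -0.33 -0.97 grip 59.6 op 29.9
t 8.8 F x,lat,z -14.45 0.05 36.12 tilt 22.0 yaw err 0.02 roll 0.0 force V,N,Z 0.08 -0.09 -0.49 grip 59.6 op 30.5
F -30 28 22 tcp [529.7 236.5  35.3] [-0.0, -0.0, 0.0003, -0.0175, 0.0001, 0.0017, 0.02]
F -34 27 22 tcp [529.  232.6  34.3] [-0.0, -0.0, 0.0003, -0.0215, 0.0001, 0.0011, 0.02]
```

View pics/c6.png

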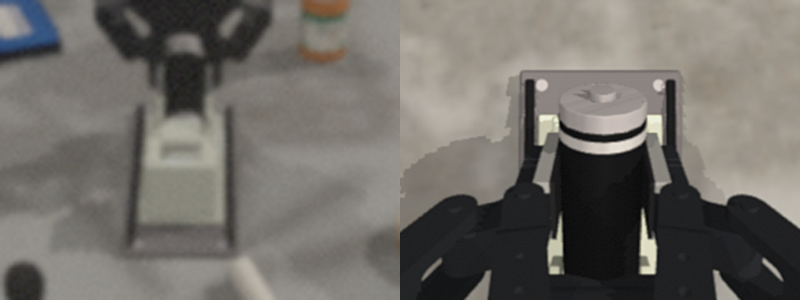

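Side crop: the cell enters above the dock, centred on it. Wrist crop: the cell at about column 601 sits centred between the dock base edges at 520 and 682. I'll go on along the cell's axis and feel for the plunger.

move_arm(motion=[[0,0,0,-0.006,0,0.0006,0.02],[0,0,0,-0.012,0,0.0012,0.02],[0,0,0,-0.0175,0,0.0017,0.02],[0,0,0,-0.0175,0,0.0017,0.02],[0,0,0,-0.0175,0,0.0017,0.02],[0,0,0,-0.0175,0,0.0017,0.02]])

```text
clock: 9.55
eef_pos: [529.7, 236.4, 35.3]
tcp_rot: [3.141, -0.384, 1.403]
contact_force: [-0.2, -0.1, -1.8]
opening: 0.35
grasp_force: 59.6
```

Run:
```python
from h import *
where(); plan(-34,27,22); plan(-36,27,22)
```

```text
t 9.55 F x,lat,z -30.08 -0.06 27.99 tilt 22.0 yaw err 0.01 roll 0.01 force V,N,Z -0.15 0.15 -1.79 grip 59.6 op 29.9
F -34 27 22 tcp [529.  232.6  34.3] [0.0001, -0.0, 0.0001, -0.004, -0.0001, -0.0005, 0.02]
F -36 27 22 tcp [528.7 230.6  34.3] [0.0001, -0.0, 0.0001, -0.0059, -0.0001, -0.0013, 0.02]
```

move_arm(motion=[[0,0,0,-0.002,0,-0.0002,0.02],[0,0,0,-0.004,0,-0.0005,0.02],[0,0,0,-0.0059,0,-0.0013,0.02],[0,0,0,-0.0059,0,-0.0013,0.02],[0,0,0,-0.0059,0,-0.0013,0.02],[0,0,0,-0.0059,0,-0.0013,0.02]])

```text
clock: 10.3
eef_pos: [528.7, 230.6, 34.2]
tcp_rot: [3.142, -0.384, 1.403]
contact_force: [-0.4, 4.7, -0.2]
opening: 0.351
grasp_force: 59.6
```

Run:
```python
from h import *
where(); camera_params('side'); grab_frame('side'); where(); plan(-39,27,22)
```

```text
t 10.3 F x,lat,z -36.0 0.01 26.97 tilt 22.01 yaw err 0.01 roll 0.0 force V,N,Z 4.59 1.13 -0.16 grip 59.6 op 30.0
t 10.35 F x,lat,z -36.04 0.01 26.98 tilt 22.0 yaw err 0.0 roll 0.0 force V,N,Z 3.47 0.07 -0.07 grip 59.6 op 29.9
F -39 27 22 tcp [528.2 227.7  34.3] [-0.0, -0.0001, 0.0, -0.0027, 0.0, -0.0011, 0.02]
```

move_arm(motion=[[0,0,0,-0.0014,0,-0.0006,0.02],[0,0,0,-0.0027,0,-0.0011,0.02],[0,0,0,-0.0027,0,-0.0011,0.02],[0,0,0,-0.0027,0,-0.0011,0.02],[0,0,0,-0.0027,0,-0.0011,0.02]])

```text
clock: 10.98
eef_pos: [528.2, 227.9, 34.4]
tcp_rot: [-3.141, -0.384, 1.403]
contact_force: [0.6, 6.5, 1.0]
opening: 0.351
grasp_force: 59.6
```

Run:
```python
from h import *
for i in range(4): where(); grab_frame('side')
plan(-40.5,27,22);plan(-41.5,27,22)
```

```text
t 10.97 F x,lat,z -38.78 0.02 27.06 tilt 22.03 yaw err -0.01 roll -0.01 force V,N,Z 6.51 0.47 0.96 grip 59.6 op 30.0
t 11.03 F x,lat,z -38.76 0.03 27.09 tilt 22.03 yaw err -0.01 roll -0.01 force V,N,Z 5.87 1.44 0.42 grip 59.6 op 29.9
t 11.07 F x,lat,z -38.77 -0.02 27.09 tilt 22.03 yaw err -0.01 roll -0.01 force V,N,Z 5.6 1.72 -0.01 grip 59.6 op 30.0
t 11.12 F x,lat,z -38.76 0.02 27.08 tilt 22.03 yaw err -0.01 roll -0.01 force V,N,Z 5.95 -0.67 -0.19 grip 59.6 op 30.1
F -40.5 27 22 tcp [528.  226.2  34.3] [-0.0001, -0.0005, -0.0002, -0.0016, -0.0, -0.0005, 0.02]
F -41.5 27 22 tcp [527.8 225.2  34.3] [-0.0001, -0.0005, -0.0002, -0.0026, -0.0, -0.0009, 0.02]
```

move_arm(motion=[[0,0,0,-0.0013,0,-0.0005,0.02],[0,0,0,-0.0028,0,-0.001,0.02],[0,0,0,-0.0028,0,-0.001,0.02],[0,0,0,-0.0028,0,-0.001,0.02],[0,0,0,-0.0028,0,-0.001,0.02]])

```text
clock: 11.8
eef_pos: [527.8, 225.4, 34.5]
tcp_rot: [-3.141, -0.385, 1.403]
contact_force: [0.9, 8.1, 1.3]
opening: 0.356
grasp_force: 59.6
```

Run:
```python
from h import *
for i in range(4): where(); grab_frame('side')
for t in (16,11,6,2,0): plan(-41.6,27,t)
```

```text
t 11.8 F x,lat,z -41.31 -0.02 27.14 tilt 22.06 yaw err -0.01 roll -0.02 force V,N,Z 8.14 0.51 1.3 grip 59.6 op 30.4
t 11.85 F x,lat,z -41.33 -0.02 27.13 tilt 22.06 yaw err -0.01 roll -0.01 force V,N,Z 9.59 0.15 1.0 grip 59.6 op 29.9
t 11.9 F x,lat,z -41.34 -0.02 27.13 tilt 22.06 yaw err -0.02 roll -0.01 force V,N,Z 9.26 1.36 0.22 grip 59.6 op 29.8
t 11.95 F x,lat,z -41.34 -0.01 27.13 tilt 22.06 yaw err -0.02 roll -0.02 force V,N,Z 9.1 1.29 1.03 grip 59.6 op 30.2
F -41.6 27 16 tcp [527.9 225.6  28.8] [-0.0002, -0.1058, -0.0002, -0.0019, -0.0, 0.0053, 0.02]
F -41.6 27 11 tcp [527.8 225.5  24.3] [-0.0002, -0.1931, -0.0002, -0.0037, -0.0, 0.0095, 0.02]
F -41.6 27 6 tcp [527.8 225.1  19.8] [-0.0002, -0.2803, -0.0002, -0.0058, -0.0, 0.0135, 0.02]
F -41.6 27 2 tcp [527.7 224.5  16.2] [-0.0002, -0.3502, -0.0002, -0.0077, -0.0, 0.0166, 0.02]
F -41.6 27 0 tcp [527.6 224.1  14.4] [-0.0002, -0.3851, -0.0002, -0.0087, -0.0, 0.0181, 0.02]
```

move_arm(motion=[[0,-0.053,0,-0.001,0,0.0027,0.02],[0,-0.106,0,-0.0019,0,0.0053,0.02],[0,-0.15,0,-0.0028,0,0.0074,0.02],[0,-0.193,0,-0.0037,0,0.0095,0.02],[0,-0.193,0,-0.0037,0,0.0095,0.02],[0,-0.193,0,-0.0037,0,0.0095,0.02]])

```text
clock: 12.75
eef_pos: [528.0, 225.7, 24.1]
tcp_rot: [3.141, -0.192, 1.403]
contact_force: [-0.1, 9.1, -0.0]
opening: 0.351
grasp_force: 59.8
```

Run:
```python
from h import *
for i in range(3): where(); grab_frame('side')
for t in (8,5,2,0): plan(-41.6,27,t)
plan(-41.6,26.5,0)
```

```text
t 12.75 F x,lat,z -41.35 -0.12 26.84 tilt 11.0 yaw err 0.0 roll 0.03 force V,N,Z 8.94 1.64 -0.02 grip 59.8 op 30.0
t 12.8 F x,lat,z -41.43 -0.13 26.85 tilt 11.01 yaw err -0.02 roll 0.03 force V,N,Z 8.36 1.83 0.03 grip 59.8 op 30.0
t 12.85 F x,lat,z -41.5 -0.14 26.83 tilt 11.01 yaw err -0.02 roll 0.03 force V,N,Z 8.5 2.38 -0.07 grip 59.8 op 30.2
F -41.6 27 8 tcp [527.8 225.3  21.6] [0.0006, -0.0526, -0.0005, -0.0008, -0.0002, 0.0025, 0.02]
F -41.6 27 5 tcp [527.8 225.   18.9] [0.0006, -0.1049, -0.0005, -0.0017, -0.0002, 0.0051, 0.02]
F -41.6 27 2 tcp [527.7 224.5  16.2] [0.0006, -0.1573, -0.0005, -0.0027, -0.0002, 0.0076, 0.02]
F -41.6 27 0 tcp [527.6 224.1  14.4] [0.0006, -0.1922, -0.0005, -0.0034, -0.0002, 0.0093, 0.02]
F -41.6 26.5 0 tcp [527.6 224.1  13.9] [0.0006, -0.1922, -0.0005, -0.0035, -0.0002, 0.0098, 0.02]
```

move_arm(motion=[[0,-0.0526,0,-0.0009,-0.0003,0.0025,0.02],[0,-0.105,0,-0.0018,-0.0005,0.0051,0.02],[0,-0.157,0,-0.0028,-0.0005,0.0076,0.02],[0,-0.157,0,-0.0028,-0.0005,0.0076,0.02],[0,-0.157,0,-0.0028,-0.0005,0.0076,0.02]])

```text
clock: 13.52
eef_pos: [527.9, 224.9, 16.1]
tcp_rot: [3.14, -0.036, 1.403]
contact_force: [0.5, 8.1, -0.4]
opening: 0.352
grasp_force: 59.8
```

Run:
```python
from h import *
for i in range(3): where(); grab_frame('side')
plan(-41.4,26.5,0); plan(-41.4,26,0)
```

```text
t 13.53 F x,lat,z -41.21 -0.11 26.86 tilt 2.06 yaw err -0.0 roll 0.1 force V,N,Z 8.08 0.84 -0.42 grip 59.8 op 30.1
t 13.57 F x,lat,z -41.28 -0.07 26.86 tilt 2.07 yaw err -0.02 roll 0.1 force V,N,Z 8.17 1.37 -1.45 grip 59.8 op 29.8
t 13.62 F x,lat,z -41.35 -0.08 26.86 tilt 2.07 yaw err -0.02 roll 0.1 force V,N,Z 8.8 0.7 -0.96 grip 59.8 op 29.9
F -41.4 26.5 0 tcp [527.6 224.3  13.9] [0.0017, -0.0361, -0.0005, -0.0006, -0.0002, 0.0022, 0.02]
F -41.4 26 0 tcp [527.6 224.3  13.4] [0.0017, -0.0361, -0.0005, -0.0006, -0.0002, 0.0027, 0.02]
```

Almost level, with the plunger force steady and nothing touching the wall. Next I'll level the cell and lower it gently to the floor.

move_arm(motion=[[0.0017,-0.018,0,-0.0003,0,0.0011,0.02],[0.0017,-0.036,0,-0.0006,0,0.0022,0.02],[0.0017,-0.036,0,-0.0006,0,0.0024,0.02],[0.0017,-0.036,0,-0.0006,0,0.0026,0.02],[0.0017,-0.036,0,-0.0006,0,0.0026,0.02]])

```text
clock: 14.3
eef_pos: [527.8, 224.4, 13.7]
tcp_rot: [3.142, -0.0, 1.403]
contact_force: [-1.0, 9.5, 1.9]
opening: 0.357
grasp_force: 60.0
```

Run:
```python
from h import *
for i in range(3): where(); grab_frame('side')
plan(-40,26,0)
```

```text
t 14.3 F x,lat,z -41.28 -0.14 26.28 tilt 0.03 yaw err -0.03 roll 0.01 force V,N,Z 9.22 2.53 1.95 grip 60.0 op 30.5
t 14.35 F x,lat,z -41.29 -0.15 26.29 tilt 0.03 yaw err -0.03 roll 0.01 force V,N,Z 9.47 2.63 1.57 grip 60.0 op 29.8
t 14.4 F x,lat,z -41.31 -0.12 26.29 tilt 0.02 yaw err -0.04 roll 0.0 force V,N,Z 7.8 1.99 1.14 grip 60.0 op 30.3
F -40 26 0 tcp [527.9 225.7  13.4] [0.0001, -0.0005, -0.0007, 0.0013, -0.0002, 0.0003, 0.02]
```

The cell is level and just touching the floor (Fz about +2.5 N over baseline). I'll ease it forward to the wall.

move_arm(motion=[[0,0,0,0.0007,-0.0003,0,0.02],[0,0,0,0.0013,-0.0004,0,0.02],[0,0,0,0.0013,-0.0004,0,0.02],[0,0,0,0.0013,-0.0004,0,0.02]])

```text
clock: 14.95
eef_pos: [527.9, 225.5, 13.7]
tcp_rot: [3.141, -0.0, 1.403]
contact_force: [0.6, 6.3, 2.2]
opening: 0.352
grasp_force: 60.0
```

Run:
```python
from h import *
for i in range(3): where(); grab_frame('side')
```

```text
t 14.95 F x,lat,z -40.15 -0.08 26.31 tilt 0.02 yaw err -0.02 roll 0.04 force V,N,Z 6.31 0.44 2.2 grip 60.0 op 30.0
t 15.0 F x,lat,z -40.16 -0.08 26.29 tilt 0.02 yaw err -0.02 roll 0.03 force V,N,Z 7.54 0.65 0.57 grip 60.0 op 29.9
t 15.05 F x,lat,z -40.17 -0.06 26.29 tilt 0.02 yaw err -0.02 roll 0.03 force V,N,Z 7.57 0.97 0.45 grip 60.0 op 30.3
```

move_arm(motion=[[0,0,0,0.0004,0,0,0.02],[0,0,0,0.0007,0,0,0.02],[0,0,0,0.0007,0,0,0.02],[0,0,0,0.0007,0,0,0.02]])

```text
clock: 15.6
eef_pos: [528.0, 225.9, 13.7]
tcp_rot: [3.141, 0.0, 1.403]
contact_force: [-0.0, 5.5, 2.0]
opening: 0.355
grasp_force: 60.0
```

Run:
```python
from h import *
for i in range(3): where(); grab_frame('side')
```

```text
t 15.6 F x,lat,z -39.75 -0.05 26.31 tilt -0.01 yaw err -0.02 roll 0.03 force V,N,Z 5.38 0.92 2.04 grip 60.0 op 30.3
t 15.65 F x,lat,z -39.75 -0.06 26.31 tilt -0.01 yaw err -0.02 roll 0.03 force V,N,Z 6.57 0.89 0.77 grip 60.0 op 30.4
t 15.7 F x,lat,z -39.75 -0.02 26.29 tilt -0.01 yaw err -0.01 roll 0.02 force V,N,Z 6.42 0.72 2.14 grip 60.0 op 30.1
```

move_arm(motion=[[0,0,0,0.0003,0,0,0.026],[0,0,0,0.0003,0,0,0.034],[0,0,0,0.0003,0,0,0.042],[0,0,0,0.0003,0,0,0.05],[0,0,0,0.0003,0,0,0.05],[0,0,0,0.0003,0,0,0.05]], grip_force=20)

```text
clock: 16.5
eef_pos: [526.8, 225.4, 13.2]
tcp_rot: [-3.14, 0.002, 1.403]
contact_force: [0.4, 0.4, 0.0]
opening: 0.586
grasp_force: 0.0
```

Run:
```python
from h import *
for i in range(2): where(); grab_frame('side')
```

```text
t 16.5 F x,lat,z -40.42 0.94 25.93 tilt -0.12 yaw err 0.0 roll -0.1 force V,N,Z 0.43 -0.38 0.03 grip 0.0 op 50.0
t 16.55 F x,lat,z -40.39 0.93 25.94 tilt -0.12 yaw err 0.0 roll -0.1 force V,N,Z 0.18 -0.45 0.84 grip 0.0 op 50.1
```

move_arm(motion=[[0,0,0,0,0,-0.02,0.05],[0,0,0,0,0,-0.06,0.05],[0,0,0,0,0,-0.11,0.05],[0,0,0,-0.03,0,-0.15,0.05],[0,0,0,-0.08,0,-0.165,0.05],[0,0,0,-0.08,0,-0.165,0.05],[0,0,0,-0.08,0,-0.165,0.05],[0,0,0,-0.08,0,-0.165,0.05]])

```text
clock: 17.6
eef_pos: [513.8, 147.6, 177.8]
tcp_rot: [-3.139, 0.002, 1.404]
contact_force: [0.4, -0.9, 0.9]
opening: 0.586
grasp_force: 0.0
```

Run:
```python
from h import *
where(); im,d,K,T=grab('wrist'); w=cloud(d,K,T)
save(cv2.resize(im[0:300,130:450],(800,600)[:2] and (640,600),interpolation=cv2.INTER_CUBIC),'w7.png')
Q=w[np.isfinite(w[...,2])]; L=Q-np.array([*O,0]); x,n=L@V3,L@N3
for r in((-28,-15),(-15,0),(0,15),(15,28),(28,38)):
    s=(x>r[0])&(x<r[1])&(np.abs(n)<14)&(L[:,2]>25)&(L[:,2]<60); c=cv2
    f=np.linalg.lstsq(np.stack([2*n[s],2*L[s,2],np.ones(s.sum())],1),n[s]**2+L[s,2]**2,rcond=None)[0]
    print(r,s.sum(),'top z',np.percentile(L[s,2],95).round(2),'circle c',f[:2].round(2))
```

```text
t 17.6 F x,lat,z -119.33 0.82 190.51 tilt -0.13 yaw err 0.04 roll -0.15 force V,N,Z -0.8 -0.54 0.89 grip 0.0 op 50.0
(-28, -15) 459 top z 43.33 circle c [-0.66 27.7 ]
(-15, 0) 550 top z 43.37 circle c [-0.73 28.14]
(0, 15) 571 top z 43.22 circle c [-0.81 27.6 ]
(15, 28) 552 top z 43.19 circle c [-1.02 27.64]
(28, 38) 424 top z 43.06 circle c [-0.95 27.91]
```

View pics/w7.png

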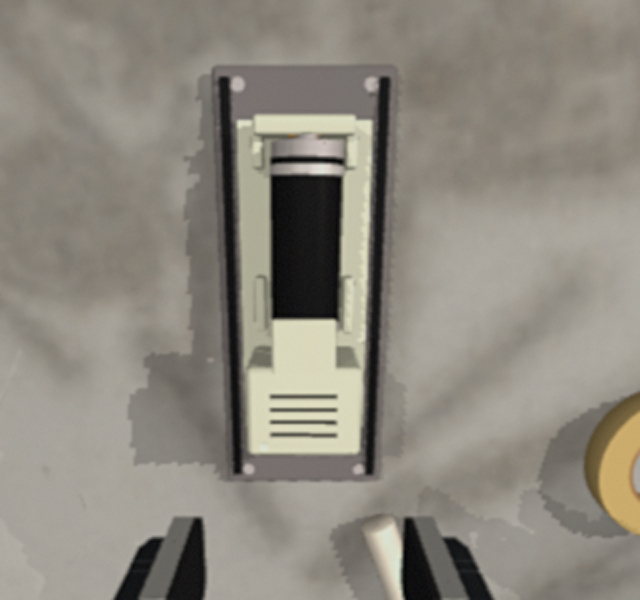

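The picture shows the cell lying level in the dock: flat end under the hood at (305,320), nub against the end wall at (305,133), fingers clear. Depth puts the top at about 42–43 mm along its length, and the expected value is 42. I'm handing it in.

```bash
python3 -c "
from rig import order; print(order.sign_off())"
```

```text
the job is handed in; nothing more can be done
None
```

The cell lies level in the dock between plunger and end wall, the gripper has let go and is clear, and the job was handed in at about 17.7 s; the highest force I read along the bay was about 9.6 N.

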